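Check the sheeter's spring tensioner and set its take-up dial

TASK

Check the belt tensioner on the bench dough sheeter: push the black-post lever clockwise against its spring until you feel it come up firmly on the rubber buffer hidden inside, leaning on the post with about 12 newtons for a moment and never more than 18, then ease the lever back to its rest without letting it snap. The red needle stays behind at the reading the lever reached; turn the yellow dial to the same graduation as the needle. Do not touch the needle, and leave everything else on the bench where it is.

Things in the scene. Friction and masses are not known exactly. Their poses are not given: they have to be found in the camera images.
- sheeter: Bench dough sheeter, fixed: grey box 220 (x) x 360 (y) mm, top 60 mm above the bench, with the lever, scale and dial on top; steel rollers between cheeks 110 mm tall along its far side, out to 185 mm from the origin. Origin under the box centre, x towards the rollers, z up.
- lever_post (a point): Point on the axis of the upright black round post (16 mm diameter) at the end of the tensioner lever, 110 mm above the bench. The post can be gripped from 86 mm (steel collar and lever bar below, bar 16 mm wide) up to its top at 136 mm. x axis: along the lever, away from the pivot; z up.
- lever_pivot (a point): Point on the lever's vertical hinge axis, 110 mm above the bench, 110 mm from lever_post. Fixed to the sheeter; x axis towards its rollers, z up. The resting lever points 225 deg counter-clockwise (from above) from this x axis.
- lever (a joint): Lever deflection, rad: 0 at rest, grows clockwise from above; a graduation is 0.1 rad. Spring: 2 N at the post at rest, 4 N at 0.85 rad. Somewhere from 0.4 to 0.85 rad (unseen, varies) it meets a rubber buffer inside; there the force at the post climbs by about 2 N per mm. Above 18 N at the post the buffer may be overloaded. Let go when deflected, it snaps back fast.
- needle_tip (a point): Tip of the flat red drag needle, 152 mm from the lever's pivot, 65 mm above the bench, under the lever. Its x axis points outwards along the needle.
- needle (a joint): Angle of the red needle on the white scale, rad, same zero and sense as the lever (one graduation = 0.1 rad). The lever pushes it along ahead and leaves it at the largest deflection reached; it starts at an old, smaller reading.
- dial_grip (a point): Middle of the yellow bar grip of the take-up dial, on the dial's vertical axis, 89 mm above the bench. Bar 54 mm long, 14 mm wide, standing from 68 to 102 mm above the bench on a black disc 64 mm across. x axis: along the bar to its pointer end (black line). The pointer is parallel to the needle when both show the same graduation.
- dial (a joint): Angle of the yellow dial, rad: 0 to 1.3, grows clockwise seen from above, stays where it is left; its graduations are 0.1 rad apart, zero parallel to the zero of the lever's scale. It turns stiffly with about 0.05 N m.
- tray: aluminium sheet cake tray, 280 x 200 x 22 mm; origin under its centre. Bystander
- cutter: steel ring cutter, 80 mm across, 35 mm tall, lying in the tray. Bystander
- comb: blue plastic cake comb, 110 x 80 x 3 mm, flat on the bench by the sheeter. Bystander
- jug: glass jug with a handle, 100 mm across, 150 mm tall. Bystander
- timer: white round countertop timer with a grey dial, 80 mm across, 55 mm tall. Bystander (not the dial to be set)
- trivet: black silicone trivet, 150 x 150 x 10 mm, standing upright in a wire rack. Bystander
- syrup: amber glass bottle, 52 mm across, 110 mm tall, beside the sheeter. Bystander

How it is judged:
By the outcome, as a careful person would: the job done as asked, in the order asked, and still so for the second after the job is handed in, with the robot touching nothing.
It also fails if it takes over 69 s, if anything falls off the work surface, if the arm or the gripper's body presses on something with over 40 N, if the wrist force passes 120 N, or if a joint passes its speed limit or range.

ROBOT

A 6-joint arm with a two-finger parallel gripper is mounted at the origin on the work surface. World frame = base frame: x ahead of the robot, y to its left, z up, the work surface at z = 0. Lengths are in m, angles in rad, forces in N, time in s.
With the tool pointing down it reaches from about 0.325 to 0.9 m from the base axis. Payload 6.1 kg.
Tool frame: the origin (TCP) lies at the very end of the fingers, on their centre line; the grasp point (between the pads) lies 19 mm behind it; z points along the fingers, y is the line along which they close (so a half turn about z gives the same grasp; the last joint's range is limited). The gripper opens to 85 mm and grips with 20 to 120 N. Pads are 22 mm wide; open, the fingers measure 114 mm over their backs; the gripper's body (76 mm by 85 mm) begins 54 mm behind the grasp point. The pads swing forward as they close: fully open they stand 13 mm farther back than shut.
Start: joints at [1.217, 0.22, 1.526, -0, 1.395, -0.126], TCP at [0.141, 0.609, 0.231] pointing down, gripper open.
Joint ranges: [-2.98, 2.98], [-0.91, 2.08], [0.09, 2.57], [-1.24, 4.39], [0.2, 2.65], [-2.68, 2.68]. Speed limits (rad/s): [2.57, 2.57, 3.01, 3.14, 3.14, 3.14].

INTERFACE

Orientations are given as a unit quaternion [x, y, z, w].
In Python, from plant import r gives the robot as it stands. The module is installed in compiled form; this text tells all that it offers.
- The arm moves only by the tool drive_tool, never from a script. Its arguments are lists of equal length, an entry for each row: "hand": the closure, from -1 (fully open) to 1 (shut), so that 0 is half open; "offset": the shift along the world's x, y, z in mm, a list of three; "turn": the turn, a rotation vector about the world's x, y, z in rad, a list of three. A call has 1 to 5 rows; each row shifts and turns the commanded pose from where the row before left it; what a row does not reach is not made up. A row lasts 1/12 s, in which the tool goes at most 41.7 mm and 7.16 degrees, less where a joint would pass 70% of its speed; a pose out of reach is approached as far as the arm can. A call is refused whole if a number of a shift passes 41.7 or a number of a turn 0.125, either way. A call with a gripper value outside its range is refused whole. The fingers move at their own pace and stop on an object; "squeeze" is the grip in N (left out, the last holds). Time passes only in rows, so rows that do not move let the fingers close. It gives the time, the measured TCP pose, the force and the opening at its end, in the units of the state.
- r.sense(): the state, without advancing time (a new reading comes with each control period).
- r.get_image(name): name is "scene" or "top"; returns a dict with "pixels" (400x640x3 uint8, red, green, blue), "vertical_fov" (degrees; the focal length in pixels is half the picture's height over the tangent of half this angle, whatever the lens; pixels are square), "cx", "cy" (the principal point, pixels), "camera_from_world" (4x4, takes a point from world to camera coordinates). Camera axes: x right, y down, z forward; pixel columns grow to the right and rows downward; lengths in m; the calibration is good to about 2 mm. A picture is of the moment at which its call begins. There is no depth.
- r.job_done(): hands the job in, once; it reports no verdict.
The state is a dict: "time": time; "joint_pos": joint angles; "joint_velocities": joint speeds; "effort": joint torques, N m; "tcp_pos": TCP position; "ee_rot": TCP orientation; "contact_force": force on the tool from outside, world axes, zero at the start; "moment": the same for the moment, N m; "width": opening from 0.0 (shut) to 1.0 (fully open).
Only numpy, scipy, OpenCV 4.12 (cv2) and the standard library are available. Lean on these libraries where they do the work, as an engineer would, in place of code of your own. Each camera call takes 0.05 s, during which the arm holds its last target. There are 200 camera calls.

## Working session

There is one attempt and no reset: what is moved stays moved. The work goes in short steps, Python scripts to look and compute and a tool call to move; the robot and the scene stay as the last step left them, time stands still between calls to the robot, and variables do not carry over. Pictures are saved under pics/ and viewed, on a budget of 10 in all, crops included, one or two more only if the job needs it, and the job is handed in when it is done.

Besides the shell and the picture viewer there is one more tool, called after ">>>" as a command line: name --argument value ..., lists and objects as JSON in quotes. drive_tool: Moves the arm, as the interface text tells. Its arguments: {"type":"object","properties":{"hand":{"type":"array"},"offset":{"type":"array"},"turn":{"type":"array"},"squeeze":{"type":"number"}},"required":["hand","offset","turn"]}

```bash
mkdir -p pics
cat > h.py <<'E'
import numpy as np, cv2
from plant import r
def cam(n):
    d=r.get_image(n); return d
def proj(d,p):
    f=200/np.tan(np.radians(d["vertical_fov"])/2); T=np.array(d["camera_from_world"])
    c=T[:3,:3]@np.array(p)+T[:3,3]; return np.array([d["cx"]+f*c[0]/c[2],d["cy"]+f*c[1]/c[2]])
def ray(d,u,v,z):
    f=200/np.tan(np.radians(d["vertical_fov"])/2); T=np.array(d["camera_from_world"]);R=T[:3,:3]
    o=-R.T@T[:3,3]; k=R.T@np.array([(u-d["cx"])/f,(v-d["cy"])/f,1]); return o+k*(z-o[2])/k[2]
def save(d,n,box=None,s=1):
    p=d["pixels"][...,::-1]
    if box: p=p[box[1]:box[3],box[0]:box[2]]
    cv2.imwrite("pics/"+n+".png",cv2.resize(p,None,fx=s,fy=s,interpolation=cv2.INTER_CUBIC))
E
python3 - <<'E'
from h import *
for n in("scene","top"):
    d=cam(n); save(d,n+"0"); T=np.array(d["camera_from_world"]); print(n,d["vertical_fov"],d["cx"],d["cy"],-T[:3,:3].T@T[:3,3]); print(T[:3,:3].round(2))
s=r.sense(); print(s)
E
```

```text
scene 57.40056134906628 321.8733957131655 203.8907946485654 [0.80359148 0.43247523 0.96862473]
[[-0.86  0.51  0.01]
 [ 0.42  0.73 -0.54]
 [-0.28 -0.46 -0.84]]
top 47.983577189766045 317.64759222098115 202.53799704227578 [ 0.45005713 -0.05928366  1.55833802]
[[ 0.01 -1.    0.  ]
 [-1.   -0.01 -0.05]
 [ 0.05 -0.   -1.  ]]
{'time': 0.1, 'joint_pos': array([ 1.21685955e+00,  2.21122384e-01,  1.52749745e+00,  4.30998281e-06,
        1.39469557e+00, -1.26101223e-01]), 'joint_velocities': array([ 0.00130521, -0.00039372, -0.00154085, -0.00132761, -0.00200193,
        0.00159589]), 'effort': array([ 1.59385741e-03, -4.98239994e+01, -3.90546584e+01, -1.70477788e-04,
        5.73219499e-03, -3.87310297e-05]), 'tcp_pos': array([0.14098284, 0.60833703, 0.23032365]), 'ee_rot': array([ 1.13671883e-01,  9.93517972e-01, -8.36175491e-04, -2.06826892e-04]), 'contact_force': array([ 0.05001793, -0.56862629, -0.0746642 ]), 'moment': array([-0.01031738,  0.02390938,  0.00227072]), 'width': 0.9983758272660047}
```

View pics/scene0.png

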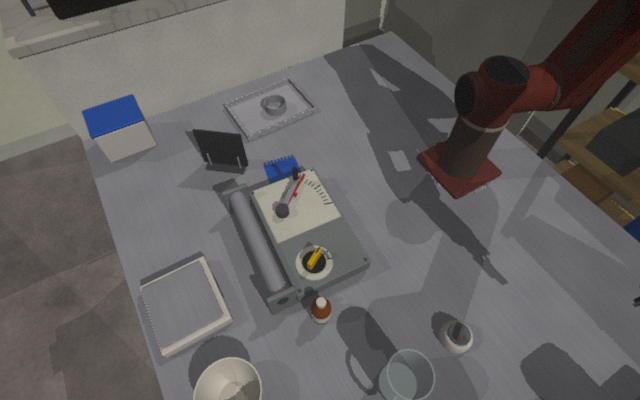

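View pics/top0.png

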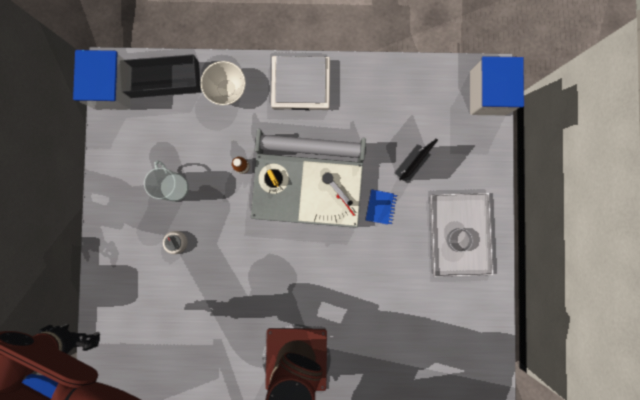

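Run:
```python
from h import *
a=cv2.imread("pics/top0.png")[125:235,235:395]; b=cv2.imread("pics/scene0.png")[160:290,225:375]
a=cv2.resize(a,(800,550),interpolation=cv2.INTER_CUBIC)
cv2.imwrite("pics/c1.png",a)
d=cam("top");hsv=cv2.cvtColor(d["pixels"],cv2.COLOR_RGB2HSV)
def m(lo,hi,z,nm):
    k=cv2.inRange(hsv,lo,hi); k[:,:235]=0;k[:,395:]=0;k[:125]=0;k[235:]=0
    v,u=np.nonzero(k); 
    if len(u)==0: print(nm,0); return
    pts=np.array([ray(d,x,y,z)[:2] for x,y in zip(u,v)]); c=pts.mean(0); w,V=np.linalg.eigh(np.cov((pts-c).T)); a=V[:,1]; t=(pts-c)@a
    print(nm,len(u),u.mean(),v.mean(),c,np.degrees(np.arctan2(a[1],a[0])),c+a*t.min(),c+a*t.max())
m((18,120,90),(35,255,255),.102,"yellow")
m((0,130,90),(8,255,255),.065,"red")
for n,p in [("piv",(327,178)),("post",(351,205))]: print(n,ray(d,*p,.1))
g=[ray(d,*p,.06)[:2] for p in [(251,153),(365,160),(360,227),(250,219)]]; print(g)
```

```text
yellow 94 272.3404255319149 177.7127659574468 [0.6054681  0.08335744] -150.1246131412245 [0.63057681 0.09778124] [0.57852814 0.06788167]
red 26 346.5769230769231 205.8846153846154 [ 0.51876584 -0.16165882] -137.6895667901126 [ 0.55442878 -0.12919618] [ 0.49337516 -0.18477102]
piv [ 0.60723612 -0.09452444  0.1       ]
post [ 0.52021686 -0.17362068  0.1       ]
[array([0.69221337, 0.160612  ]), array([ 0.67402227, -0.22231146]), array([ 0.44919877, -0.20744986]), array([0.47084052, 0.15922148])]
```

View pics/c1.png

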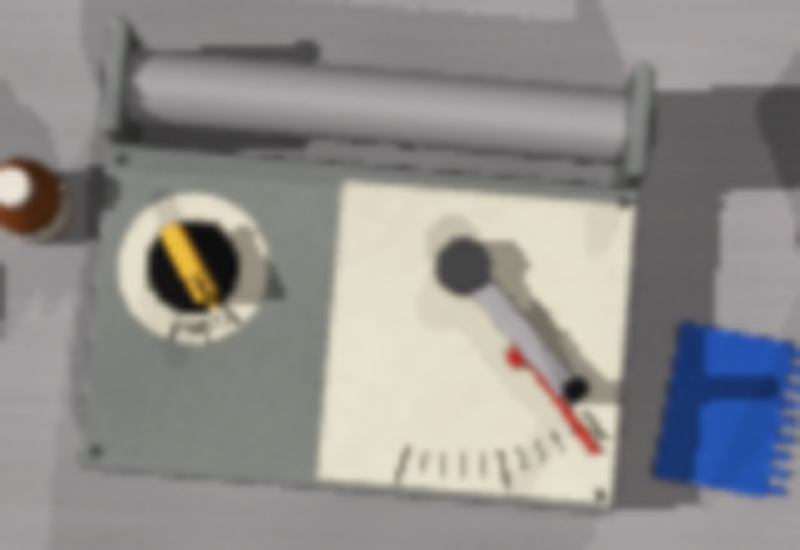

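Run:
```python
from h import *
for n,(u0,v0) in [("top",(350,202)),("scene",(296,173))]:
    d=cam(n); p=d["pixels"].astype(int); k=(p.max(2)<60).astype(np.uint8); k2=np.zeros_like(k); k2[v0-12:v0+13,u0-12:u0+13]=k[v0-12:v0+13,u0-12:u0+13]
    N,l,s,c=cv2.connectedComponentsWithStats(k2)
    for i in range(1,N): print(n,s[i],c[i], ray(d,*c[i],.136), ray(d,*c[i],.11))
    print(p[v0-7:v0+10,u0-8:u0+10].max(2))
d=cam("top")
for q in [(327.6,178)]:
  for z in (.09,.11,.13): print(ray(d,*q,z))
# scale-corner geometry: box corners at z=.06
B=lambda x,y:ray(d,235+x/5,125+y/5,.06)[:2]
fr=B(92,463);f2=B(608,506);print("front edge yaw",np.degrees(np.arctan2(-(fr-f2)[0],(fr-f2)[1])))
fr=B(112,150);f2=B(632,190);print("rear yaw",np.degrees(np.arctan2(-(fr-f2)[0],(fr-f2)[1])))
print(fr,f2)
```

```text
top [348 201   4   4  13] [349.61538462 202.38461538] [ 0.52672562 -0.16632684  0.136     ] [ 0.5281271  -0.16828357  0.11      ]
[[169 156 142 124 117 122 139 149 167 205 224 227 227 227 227 226 215 169]
 [174 166 153 139 122 116 126 143 155 178 208 224 227 227 227 226 214 162]
 [175 170 158 148 135 117 118 137 148 155 178 207 223 227 227 226 214 158]
 [171 173 167 154 144 130 117 125 141 148 154 177 207 222 226 225 211 153]
 [176 176 171 156 147 139 125 117 128 137 144 155 177 206 221 222 203 145]
 [185 178 174 161 149 139 120  91  81  97 126 145 155 176 202 209 188 135]
 [194 184 174 166 149 118  80  48  37  52  95 135 150 155 167 168 150 112]
 [207 198 176 166 150  98  46  26  22  32  76 128 148 150 151 147 131 103]
 [214 207 189 175 160 102  43  24  23  42  84 132 149 151 149 144 123  98]
 [214 214 206 191 169 122  66  38  47  83 124 145 151 152 151 144 120  94]
 [215 215 212 203 187 160 115  94 120 152 167 173 172 172 172 164 130  97]
 [216 217 215 211 202 183 156 156 189 200 203 211 215 215 214 205 162 110]
 [217 216 215 214 208 192 180 180 197 188 178 204 222 227 227 217 172 
[... 1241 characters left out ...]
 133 144 143 146 154]
 [ 92 101 104 110  84  56  43  44  43  49  54  92 115 136 146 131 141 158]
 [121 111 108 111  87  52  45  42  44  50  66 101 124 145 133 134 152 168]
 [153 123 108 110 104  71  43  38  41  73 118 127 140 148 121 136 162 168]
 [164 133 110 111 102  89  80  76  91 103 118 132 143 133 129 153 163 153]
 [148 122 111 107 106 103  95  95 105 110 113 131 142 138 147 158 161 129]
 [122 109 110 102 104 109 106 109 121 112 125 136 139 147 155 154 136 115]]
[ 0.60834157 -0.09673518  0.09      ]
[ 0.60618561 -0.09622505  0.11      ]
[ 0.60402964 -0.09571493  0.13      ]
front edge yaw -3.9810909356648474
rear yaw -3.6109918866269877
[0.68576276 0.13901061] [ 0.66371832 -0.21030639]
```

>>> drive_tool --hand '[0,0,0,0,0]' --offset '[[17.6,-35.3,0],[17.6,-35.3,0],[17.6,-35.3,0],[17.6,-35.3,0],[17.6,-35.3,0]]' --turn '[[0,0,-0.1],[0,0,-0.1],[0,0,-0.1],[0,0,-0.1],[0,0,-0.1]]' --squeeze 60

```text
time: 0.72
tcp_pos: [0.2294, 0.4307, 0.2311]
ee_rot: [0.358, 0.934, -0.0, 0.0]
contact_force: [0.6, 0.3, 0.5]
width: 0.501
```

>>> drive_tool --hand '[0,0,0,0,0]' --offset '[[17.6,-35.3,0],[17.6,-35.3,0],[17.6,-35.3,0],[17.6,-35.3,0],[17.6,-35.3,0]]' --turn '[[0,0,-0.1],[0,0,-0.1],[0,0,-0.1],[0,0,-0.1],[0,0,-0.1]]'

```text
time: 1.13
tcp_pos: [0.3175, 0.2542, 0.2315]
ee_rot: [0.578, 0.816, 0.0, 0.0]
contact_force: [0.5, -0.3, -0.3]
width: 0.496
```

>>> drive_tool --hand '[0,0,0,0,0]' --offset '[[17.6,-35.3,0],[17.6,-35.3,0],[17.6,-35.3,0],[17.6,-35.3,0],[17.6,-35.3,0]]' --turn '[[0,0,-0.1],[0,0,-0.1],[0,0,-0.1],[0,0,-0.1],[0,0,-0.1]]'

```text
time: 1.55
tcp_pos: [0.4057, 0.0774, 0.2317]
ee_rot: [0.762, 0.648, 0.001, 0.0]
contact_force: [0.8, 0.6, 0.5]
width: 0.496
```

>>> drive_tool --hand '[0,0,0,0,0]' --offset '[[17.6,-35.3,0],[17.6,-35.3,0],[17.6,-35.3,0],[17.6,-35.3,0],[17.6,-35.3,0]]' --turn '[[0,0,-0.1],[0,0,-0.1],[0,0,-0.1],[0,0,-0.1],[0,0,-0.1]]'

```text
time: 1.97
tcp_pos: [0.4936, -0.0992, 0.2314]
ee_rot: [0.899, 0.439, 0.0, 0.0]
contact_force: [1.5, 1.5, 0.3]
width: 0.504
```

>>> drive_tool --hand '[0,0,0,0,0]' --offset '[[17.6,-35.3,0],[17.6,-35.3,0],[0,0,-20],[0,0,-20],[0,0,0]]' --turn '[[0,0,-0.1],[0,0,-0.1],[0,0,0],[0,0,0],[0,0,0]]'

```text
time: 2.38
tcp_pos: [0.526, -0.1675, 0.1867]
ee_rot: [0.937, 0.349, -0.003, -0.003]
contact_force: [-0.5, -0.2, -1.3]
width: 0.501
```

>>> drive_tool --hand '[0,0,0]' --offset '[[1,0,-15],[1,-1,-15],[0,0,0]]' --turn '[[0,0,0],[0,0,0],[0,0,0]]'

```text
time: 2.63
tcp_pos: [0.5288, -0.1678, 0.1591]
ee_rot: [0.937, 0.35, -0.002, -0.002]
contact_force: [-1.0, -0.3, -0.6]
width: 0.5
```

Run:
```python
from h import *
d=cam("scene"); s=r.sense(); p=s["tcp_pos"]; print(p,proj(d,p),proj(d,[p[0],p[1],.136]))
save(d,"s1",(235,120,365,220),6)
```

```text
[ 0.52939539 -0.1679566   0.16058665] [294.3829937  162.97229434] [294.83050818 168.37840132]
```

View pics/s1.png

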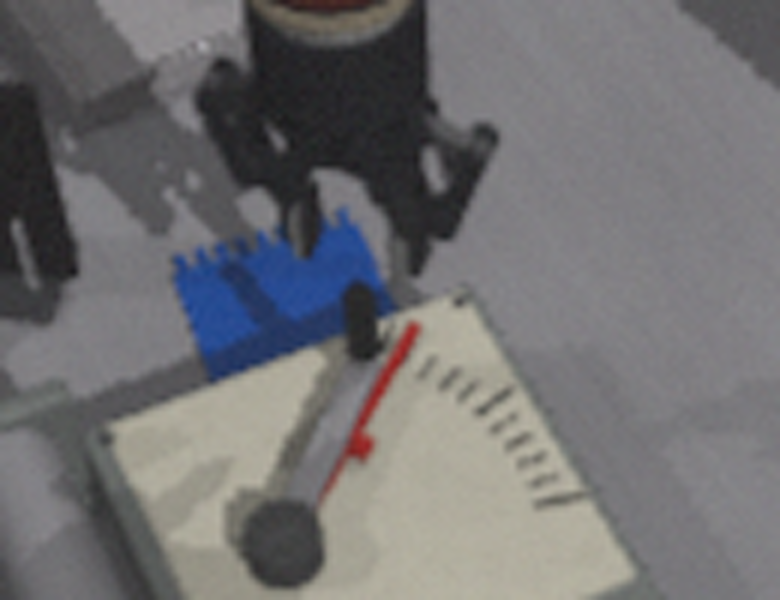

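>>> drive_tool --hand '[0,0,0,0,0]' --offset '[[0,0,-20],[0,0,-20],[0,0,-15],[0,0,-10],[0,0,0]]' --turn '[[0,0,0],[0,0,0],[0,0,0],[0,0,0],[0,0,0]]'

```text
time: 3.1
tcp_pos: [0.5294, -0.168, 0.0952]
ee_rot: [0.937, 0.35, -0.001, -0.001]
contact_force: [0.0, 0.0, -0.7]
width: 0.5
```

>>> drive_tool --hand '[0.45,0.45,0.45]' --offset '[[0,0,0],[0,0,0],[0,0,0]]' --turn '[[0,0,0],[0,0,0],[0,0,0]]'

```text
time: 3.35
tcp_pos: [0.5314, -0.1692, 0.098]
ee_rot: [0.937, 0.349, 0.001, 0.001]
contact_force: [-0.8, 0.7, -0.3]
width: 0.271
```

Run:
```python
import numpy as np
a=np.r_[np.arange(0,.361,.04),np.arange(.41,1.0,.05)]
t=np.radians(221.3)-a; P=110*np.c_[np.cos(t),np.sin(t)]
for i in range(len(a)-1): print(a[i+1].round(2),(P[i+1]-P[i]).round(2), ((P[i+1]-P[i])/5).round(2) if i>8 else "")
```

```text
0.04 [-2.84  3.36] 
0.08 [-2.7   3.47] 
0.12 [-2.56  3.58] 
0.16 [-2.41  3.68] 
0.2 [-2.27  3.77] 
0.24 [-2.11  3.86] 
0.28 [-1.96  3.94] 
0.32 [-1.8   4.02] 
0.36 [-1.64  4.08] 
0.41 [-1.81  5.19] [-0.36  1.04]
0.46 [-1.55  5.28] [-0.31  1.06]
0.51 [-1.28  5.35] [-0.26  1.07]
0.56 [-1.02  5.4 ] [-0.2   1.08]
0.61 [-0.74  5.45] [-0.15  1.09]
0.66 [-0.47  5.48] [-0.09  1.1 ]
0.71 [-0.2  5.5] [-0.04  1.1 ]
0.76 [0.08 5.5 ] [0.02 1.1 ]
0.81 [0.35 5.49] [0.07 1.1 ]
0.86 [0.63 5.46] [0.13 1.09]
0.91 [0.9  5.43] [0.18 1.09]
0.96 [1.17 5.37] [0.23 1.07]
```

>>> drive_tool --hand '[0.45,0.45,0.45,0.45,0.45]' --offset '[[-2.8,3.4,0],[-2.7,3.5,0],[-2.6,3.6,0],[-2.4,3.7,0],[-2.3,3.8,0]]' --turn '[[0,0,-0.04],[0,0,-0.04],[0,0,-0.04],[0,0,-0.04],[0,0,-0.04]]'

```text
time: 3.77
tcp_pos: [0.5186, -0.1517, 0.0978]
ee_rot: [0.967, 0.253, 0.001, 0.001]
contact_force: [1.0, -2.7, -1.9]
width: 0.274
```

>>> drive_tool --hand '[0.45,0.45,0.45,0.45,0.45]' --offset '[[-2.1,3.9,0],[-2,3.9,0],[-1.8,4,0],[-1.6,4.1,0],[0,0,0]]' --turn '[[0,0,-0.04],[0,0,-0.04],[0,0,-0.04],[0,0,-0.04],[0,0,0]]'

```text
time: 4.18
tcp_pos: [0.5108, -0.1353, 0.0977]
ee_rot: [0.984, 0.175, 0.001, 0.001]
contact_force: [-0.7, -3.1, 1.4]
width: 0.275
```

Run:
```python
from h import *
s=r.sense(); print(s["tcp_pos"],s["contact_force"],s["moment"],s["width"])
d=cam("scene"); save(d,"s2",(235,120,365,220),6)
```

```text
[ 0.51081352 -0.13529105  0.09772008] [-0.73920215 -3.13980748  1.41189024] [-0.4921223   0.04532952  0.00908913] 0.2751858422772106
```

View pics/s2.png

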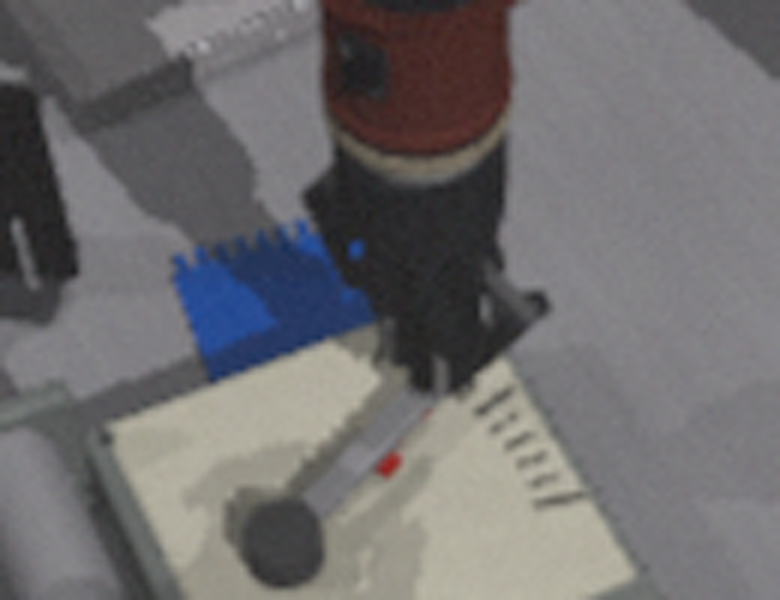

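>>> drive_tool --hand '[0.45,0.45,0.45,0.45,0.45]' --offset '[[-0.4,1,0],[-0.4,1,0],[-0.4,1,0],[-0.3,1.1,0],[-0.3,1.1,0]]' --turn '[[0,0,-0.01],[0,0,-0.01],[0,0,-0.01],[0,0,-0.01],[0,0,-0.01]]'

```text
time: 4.65
tcp_pos: [0.5086, -0.1298, 0.0967]
ee_rot: [0.989, 0.151, 0.0, 0.0]
contact_force: [2.4, -3.4, 3.2]
width: 0.272
```

>>> drive_tool --hand '[0.45,0.45,0.45,0.45,0.45]' --offset '[[-0.3,1.1,0],[-0.3,1.1,0],[-0.3,1.1,0],[-0.3,1.1,0],[-0.3,1.1,0]]' --turn '[[0,0,-0.01],[0,0,-0.01],[0,0,-0.01],[0,0,-0.01],[0,0,-0.01]]'

```text
time: 5.07
tcp_pos: [0.5068, -0.124, 0.0963]
ee_rot: [0.992, 0.126, 0.0, 0.0]
contact_force: [1.4, -3.0, 2.6]
width: 0.282
```

>>> drive_tool --hand '[0.45,0.45,0.45,0.45,0.45]' --offset '[[-0.3,1.1,0],[-0.3,1.1,0],[-0.3,1.1,0],[-0.2,1.1,0],[-0.2,1.1,0]]' --turn '[[0,0,-0.01],[0,0,-0.01],[0,0,-0.01],[0,0,-0.01],[0,0,-0.01]]'

```text
time: 5.48
tcp_pos: [0.5055, -0.1186, 0.0963]
ee_rot: [0.995, 0.101, 0.0, 0.0]
contact_force: [2.7, -3.1, 2.8]
width: 0.278
```

>>> drive_tool --hand '[0.45,0.45,0.45,0.45,0.45]' --offset '[[-0.2,1.1,0],[-0.2,1.1,0],[-0.2,1.1,0],[-0.2,1.1,0],[-0.2,1.1,0]]' --turn '[[0,0,-0.01],[0,0,-0.01],[0,0,-0.01],[0,0,-0.01],[0,0,-0.01]]'

```text
time: 5.9
tcp_pos: [0.5045, -0.1131, 0.0963]
ee_rot: [0.997, 0.076, 0.0, 0.0]
contact_force: [2.2, -3.1, 2.2]
width: 0.278
```

>>> drive_tool --hand '[0.45,0.45,0.45,0.45,0.45]' --offset '[[-0.2,1.1,0],[-0.2,1.1,0],[-0.1,1.1,0],[-0.1,1.1,0],[-0.1,1.1,0]]' --turn '[[0,0,-0.01],[0,0,-0.01],[0,0,-0.01],[0,0,-0.01],[0,0,-0.01]]'

```text
time: 6.32
tcp_pos: [0.5037, -0.1076, 0.0963]
ee_rot: [0.999, 0.051, -0.0, 0.0]
contact_force: [2.6, -4.1, 2.6]
width: 0.276
```

>>> drive_tool --hand '[0.45,0.45,0.45,0.45,0.45]' --offset '[[-0.1,1.1,0],[-0.1,1.1,0],[-0.1,1.1,0],[-0.1,1.1,0],[-0.1,1.1,0]]' --turn '[[0,0,-0.01],[0,0,-0.01],[0,0,-0.01],[0,0,-0.01],[0,0,-0.01]]'

```text
time: 6.73
tcp_pos: [0.5033, -0.1021, 0.0963]
ee_rot: [1.0, 0.026, 0.0, 0.0]
contact_force: [2.8, -4.3, 2.0]
width: 0.276
```

>>> drive_tool --hand '[0.45,0.45,0.45,0.45,0.45]' --offset '[[0,1.1,0],[0,1.1,0],[0,1.1,0],[0,1.1,0],[0,1.1,0]]' --turn '[[0,0,-0.01],[0,0,-0.01],[0,0,-0.01],[0,0,-0.01],[0,0,-0.01]]'

```text
time: 7.15
tcp_pos: [0.5031, -0.0966, 0.0963]
ee_rot: [1.0, 0.001, -0.0, 0.0]
contact_force: [1.5, -3.7, 2.7]
width: 0.278
```

>>> drive_tool --hand '[0.45,0.45,0.45,0.45,0.45]' --offset '[[0,1.1,0],[0,1.1,0],[0,1.1,0],[0,1.1,0],[0,1.1,0]]' --turn '[[0,0,-0.01],[0,0,-0.01],[0,0,-0.01],[0,0,-0.01],[0,0,-0.01]]'

```text
time: 7.57
tcp_pos: [0.5033, -0.0911, 0.0963]
ee_rot: [1.0, -0.024, 0.0, 0.0]
contact_force: [1.8, -4.1, 2.9]
width: 0.271
```

>>> drive_tool --hand '[0.45,0.45,0.45,0.45,0.45]' --offset '[[0.1,1.1,0],[0.1,1.1,0],[0.1,1.1,0],[0.1,1.1,0],[0.1,1.1,0]]' --turn '[[0,0,-0.01],[0,0,-0.01],[0,0,-0.01],[0,0,-0.01],[0,0,-0.01]]'

```text
time: 7.98
tcp_pos: [0.5037, -0.0856, 0.0963]
ee_rot: [0.999, -0.049, -0.0, 0.0]
contact_force: [0.5, -4.0, 1.5]
width: 0.272
```

>>> drive_tool --hand '[0.45,0.45,0.45,0.45,0.45]' --offset '[[0.1,1.1,0],[0.1,1.1,0],[0.1,1.1,0],[0.2,1.1,0],[0.2,1.1,0]]' --turn '[[0,0,-0.01],[0,0,-0.01],[0,0,-0.01],[0,0,-0.01],[0,0,-0.01]]'

```text
time: 8.4
tcp_pos: [0.5043, -0.0822, 0.0963]
ee_rot: [0.997, -0.073, 0.0, 0.002]
contact_force: [-0.8, -15.6, 0.2]
width: 0.273
```

>>> drive_tool --hand '[0.45,0.45]' --offset '[[-0.2,-1.5,0],[0,0,0]]' --turn '[[0,0,0.01],[0,0,0]]'

```text
time: 8.57
tcp_pos: [0.5042, -0.0829, 0.0963]
ee_rot: [0.998, -0.068, 0.0, 0.001]
contact_force: [0.7, -9.3, 2.0]
width: 0.273
```

>>> drive_tool --hand '[0.45,0.45,0.45]' --offset '[[0,0.6,0],[0,0,0],[0,0,0]]' --turn '[[0,0,0],[0,0,0],[0,0,0]]'

```text
time: 8.82
tcp_pos: [0.5042, -0.0827, 0.0963]
ee_rot: [0.998, -0.068, 0.0, 0.001]
contact_force: [1.4, -10.4, 1.1]
width: 0.279
```

>>> drive_tool --hand '[0.45,0.45,0.45,0.45]' --offset '[[0,0.4,0],[0,0,0],[0,0,0],[0,0,0]]' --turn '[[0,0,0],[0,0,0],[0,0,0],[0,0,0]]'

```text
time: 9.15
tcp_pos: [0.5042, -0.0825, 0.0963]
ee_rot: [0.998, -0.068, 0.0, 0.002]
contact_force: [0.8, -12.9, 1.3]
width: 0.275
```

Run:
```python
import numpy as np
a=np.linspace(.855,0,29);t=np.radians(221.3)-a; P=110*np.c_[np.cos(t),np.sin(t)]
D=np.diff(P,axis=0); print(.855/28); print(D.round(1).tolist(), D.sum(0), D.round(1).sum(0))
```

```text
0.030535714285714284
[[-0.4, -3.3], [-0.3, -3.3], [-0.2, -3.4], [-0.1, -3.4], [0.0, -3.4], [0.1, -3.4], [0.2, -3.4], [0.3, -3.3], [0.4, -3.3], [0.5, -3.3], [0.6, -3.3], [0.7, -3.3], [0.8, -3.3], [0.9, -3.2], [1.0, -3.2], [1.1, -3.2], [1.2, -3.1], [1.3, -3.1], [1.4, -3.1], [1.5, -3.0], [1.6, -3.0], [1.7, -2.9], [1.8, -2.9], [1.9, -2.8], [1.9, -2.7], [2.0, -2.7], [2.1, -2.6], [2.2, -2.6]] [ 26.37220958 -87.31562647] [ 26.2 -87.5]
```

>>> drive_tool --hand '[0.45,0.45,0.45,0.45,0.45]' --offset '[[-0.2,-2,0],[-0.3,-3.3,0],[-0.2,-3.4,0],[-0.1,-3.4,0],[0,-3.4,0]]' --turn '[[0,0,0.02],[0,0,0.03],[0,0,0.03],[0,0,0.03],[0,0,0.03]]'

```text
time: 9.57
tcp_pos: [0.503, -0.0961, 0.0962]
ee_rot: [1.0, 0.002, -0.0, -0.0]
contact_force: [0.9, -3.1, 2.9]
width: 0.273
```

>>> drive_tool --hand '[0.45,0.45,0.45,0.45,0.45]' --offset '[[0.1,-3.4,0],[0.2,-3.4,0],[0.3,-3.3,0],[0.4,-3.3,0],[0.5,-3.3,0]]' --turn '[[0,0,0.03],[0,0,0.03],[0,0,0.03],[0,0,0.03],[0,0,0.03]]'

```text
time: 9.98
tcp_pos: [0.5044, -0.1126, 0.096]
ee_rot: [0.997, 0.077, -0.001, -0.0]
contact_force: [-0.1, -3.9, 3.6]
width: 0.276
```

>>> drive_tool --hand '[0.45,0.45,0.45,0.45,0.45]' --offset '[[0.6,-3.3,0],[0.7,-3.3,0],[0.8,-3.3,0],[0.9,-3.2,0],[1,-3.2,0]]' --turn '[[0,0,0.03],[0,0,0.03],[0,0,0.03],[0,0,0.03],[0,0,0.03]]'

```text
time: 10.4
tcp_pos: [0.5082, -0.1288, 0.0958]
ee_rot: [0.988, 0.152, -0.001, -0.001]
contact_force: [-0.6, -3.0, 2.3]
width: 0.274
```

>>> drive_tool --hand '[0.45,0.45,0.45,0.45,0.45]' --offset '[[1.1,-3.2,0],[1.2,-3.1,0],[1.3,-3.1,0],[1.4,-3.1,0],[1.5,-3,0]]' --turn '[[0,0,0.03],[0,0,0.03],[0,0,0.03],[0,0,0.03],[0,0,0.03]]'

```text
time: 10.82
tcp_pos: [0.5146, -0.1442, 0.0956]
ee_rot: [0.974, 0.225, -0.001, -0.001]
contact_force: [-0.2, -2.8, 1.7]
width: 0.276
```

>>> drive_tool --hand '[0.45,0.45,0.45,0.45,0.45]' --offset '[[1.6,-3,0],[1.7,-2.9,0],[1.8,-2.9,0],[1.3,-1.9,0],[1.3,-1.9,0]]' --turn '[[0,0,0.03],[0,0,0.03],[0,0,0.03],[0,0,0.02],[0,0,0.02]]'

```text
time: 11.23
tcp_pos: [0.5225, -0.1568, 0.0955]
ee_rot: [0.958, 0.288, -0.001, -0.001]
contact_force: [0.6, -2.4, -0.4]
width: 0.272
```

>>> drive_tool --hand '[0.45,0.45,0.45,0.45,0.45]' --offset '[[1.3,-1.9,0],[1.3,-1.8,0],[1.4,-1.8,0],[1.4,-1.7,0],[1.4,-1.7,0]]' --turn '[[0,0,0.02],[0,0,0.02],[0,0,0.02],[0,0,0.02],[0,0,0.02]]'

```text
time: 11.65
tcp_pos: [0.5299, -0.1658, 0.0962]
ee_rot: [0.942, 0.336, -0.0, -0.001]
contact_force: [-0.4, -0.6, -0.8]
width: 0.276
```

>>> drive_tool --hand '[0.45,0.45,0.45]' --offset '[[0.5,-0.8,0],[0,0,0],[0,0,0]]' --turn '[[0,0,0.01],[0,0,0],[0,0,0]]'

```text
time: 11.9
tcp_pos: [0.5304, -0.1667, 0.0963]
ee_rot: [0.94, 0.34, -0.0, -0.0]
contact_force: [-0.1, -0.2, -0.5]
width: 0.276
```

Run:
```python
from h import *
s=r.sense(); print(s["tcp_pos"],s["contact_force"],s["width"])
d=cam("scene"); save(d,"s3",(235,120,365,220),6)
```

```text
[ 0.53041221 -0.16674011  0.09632368] [-0.12242746 -0.17119667 -0.53384473] 0.27645009428447365
```

View pics/s3.png

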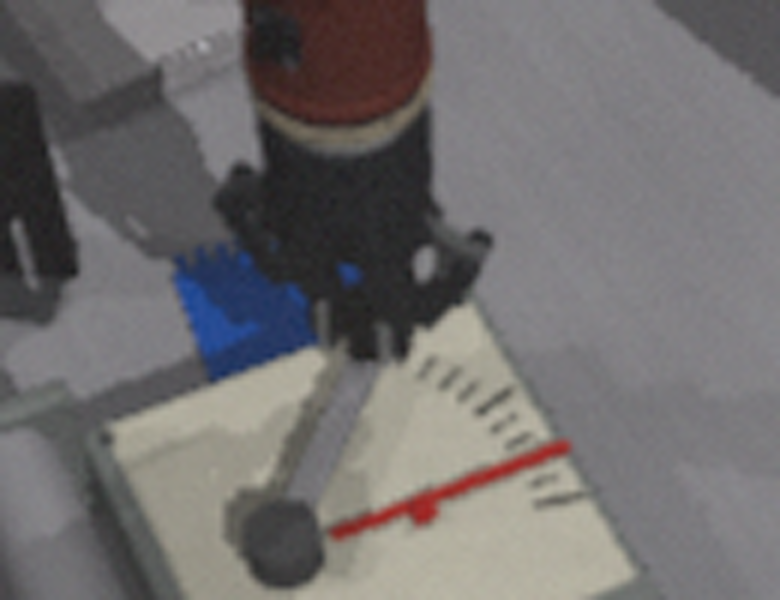

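>>> drive_tool --hand '[0,0,0,0,0]' --offset '[[0,0,0],[0,0,0],[0,0,20],[0,0,35],[0,0,40]]' --turn '[[0,0,0],[0,0,0],[0,0,0],[0,0,0],[0,0,0]]'

```text
time: 12.37
tcp_pos: [0.5285, -0.166, 0.1897]
ee_rot: [0.94, 0.34, -0.002, -0.002]
contact_force: [0.4, -0.9, 0.8]
width: 0.497
```

>>> drive_tool --hand '[0,0,0,0,0]' --offset '[[0,-30,0],[0,-30,0],[0,-30,0],[0,-30,0],[0,0,0]]' --turn '[[0,0,0],[0,0,0],[0,0,0],[0,0,0],[0,0,0]]'

```text
time: 12.78
tcp_pos: [0.53, -0.2919, 0.1916]
ee_rot: [0.941, 0.338, -0.0, 0.001]
contact_force: [0.3, 0.3, 0.5]
width: 0.5
```

```bash
cat >> h.py <<'E'
def line(d,n,lo,hi,z,box):
    hsv=cv2.cvtColor(d["pixels"],cv2.COLOR_RGB2HSV); k=cv2.inRange(hsv,lo,hi); m=np.zeros_like(k); m[box[1]:box[3],box[0]:box[2]]=1; k*=m
    v,u=np.nonzero(k)
    if len(u)<8: print(n,len(u)); return
    pts=np.array([ray(d,x,y,z)[:2] for x,y in zip(u,v)]); c=pts.mean(0); w,V=np.linalg.eigh(np.cov((pts-c).T)); a=V[:,1]; a=a*(-1 if a[0]>0 else 1); t=(pts-c)@a
    print(n,len(u),c.round(4),"deg",round(np.degrees(np.arctan2(a[1],a[0]))%360,1),(c+a*t.min()).round(4),(c+a*t.max()).round(4))
R=((0,120,70),(9,255,255)); Y=((18,120,80),(35,255,255))
def meas():
    dt=cam("top"); ds=cam("scene")
    for nm,d,b in (("top",dt,(235,125,395,235)),("scene",ds,(240,160,375,290))):
        line(d,nm+" red",*R,.065,b); line(d,nm+" yel",*Y,.102,b)
    return dt,ds
E
python3 - <<'E'
from h import *
dt,ds=meas(); print(r.sense()["tcp_pos"])
a=cv2.resize(dt["pixels"][145:235,245:375,::-1],(780,540),interpolation=cv2.INTER_CUBIC); cv2.imwrite("pics/t2.png",a)
E
```

```text
top red 580 [ 0.5082 -0.2461] deg 110.5 [ 0.5439 -0.3417] [ 0.4482 -0.0853]
top yel 95 [0.6056 0.0833] deg 209.8 [0.6307 0.0977] [0.5785 0.0679]
scene red 88 [ 0.5292 -0.0884] deg 175.1 [ 0.5879 -0.0935] [ 0.4636 -0.0828]
scene yel 163 [0.6163 0.091 ] deg 213.0 [0.6416 0.1075] [0.5893 0.0736]
[ 0.53005984 -0.28770403  0.19101853]
```

View pics/t2.png

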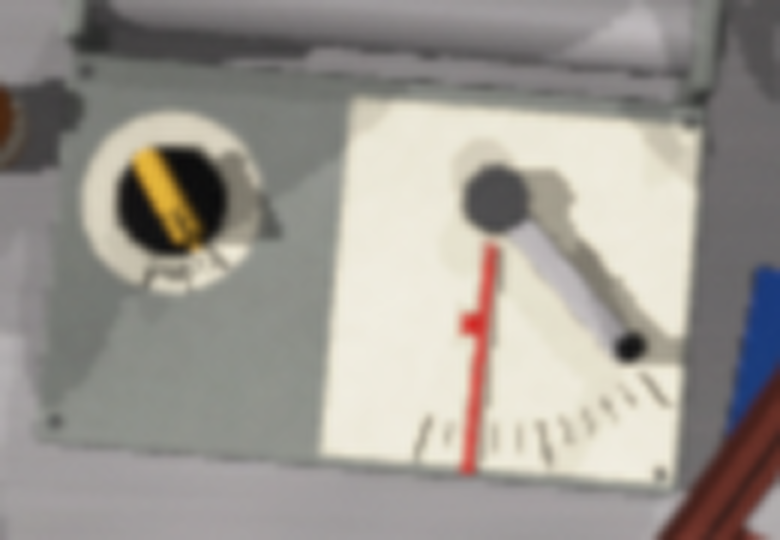

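>>> drive_tool --hand '[0,0,0,0,0]' --offset '[[7.6,37.1,0],[7.6,37.1,0],[7.6,37.1,0],[7.6,37.1,0],[7.6,37.1,0]]' --turn '[[0,0,-0.017],[0,0,-0.017],[0,0,-0.017],[0,0,-0.017],[0,0,-0.017]]'

```text
time: 13.3
tcp_pos: [0.5681, -0.0983, 0.1913]
ee_rot: [0.954, 0.3, -0.0, -0.0]
contact_force: [0.8, 0.3, -0.3]
width: 0.499
```

>>> drive_tool --hand '[0,0,0,0,0]' --offset '[[7.6,37.1,0],[7.6,37.1,0],[7.6,37.1,0],[7.6,37.1,0],[7.6,37.1,0]]' --turn '[[0,0,-0.017],[0,0,-0.017],[0,0,-0.017],[0,0,-0.017],[0,0,-0.017]]'

```text
time: 13.72
tcp_pos: [0.6056, 0.0875, 0.1914]
ee_rot: [0.966, 0.259, -0.0, -0.0]
contact_force: [1.4, 0.3, -0.6]
width: 0.501
```

>>> drive_tool --hand '[0,0,0]' --offset '[[0,0,-25],[0,0,-25],[0,0,0]]' --turn '[[0,0,0],[0,0,0],[0,0,0]]'

```text
time: 13.97
tcp_pos: [0.602, 0.0865, 0.1358]
ee_rot: [0.965, 0.261, -0.004, -0.001]
contact_force: [-2.4, -0.8, -1.7]
width: 0.502
```

Run:
```python
from h import *
dt=cam("top"); line(dt,"needle",*R,.065,(315,184,336,228))
d=cam("scene"); s=r.sense();p=s["tcp_pos"]; print(p,s["ee_rot"],proj(d,p),proj(d,[p[0],p[1],.1]),proj(d,[.606,.0835,.1]))
line(d,"yel",*Y,.102,(240,160,375,290))
save(d,"s4",(265,190,365,290),6)
```

```text
needle 67 [ 0.528  -0.0876] deg 175.2 [ 0.5845 -0.0924] [ 0.4606 -0.0819]
[0.60484054 0.08505552 0.14033787] [ 9.65738922e-01  2.59510241e-01 -1.58292195e-03 -5.12593757e-04] [316.12176191 248.32065358] [316.16052037 255.14038292] [315.47300778 254.87200919]
yel 169 [0.6159 0.091 ] deg 212.9 [0.6415 0.1076] [0.589  0.0736]
```

View pics/s4.png

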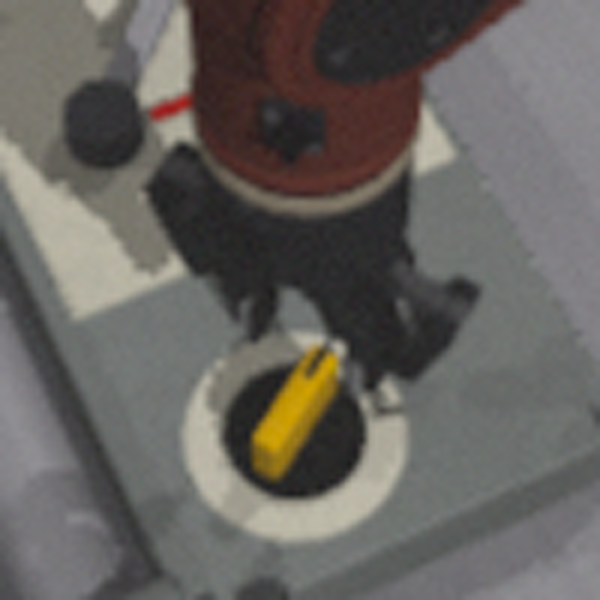

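Run:
```python
from h import *
d=cam("scene"); t=cam("top")
print(ray(d,314,261.7,.068),ray(d,314.7,257,.102),proj(t,[.606,.0835,.068]))
# disc centre in the first top picture: crop5 c1 (194,266)
print(ray(t,235+194/5,125+266/5,.068),ray(t,245+171/6,145+200/6,.068))
# white ring centres z=.061
print(ray(t,235+194/5,125+268/5,.061), ray(d,265+295/6,190+437/6,.061))
```

```text
[0.61201243 0.08582249 0.068     ] [0.61117027 0.08848197 0.102     ] [273.27969261 178.65001441]
[0.60752841 0.08179703 0.068     ] [0.60706873 0.08278684 0.068     ]
[0.60692481 0.08243461 0.061     ] [0.61176871 0.08618949 0.061     ]
```

>>> drive_tool --hand '[0,0,0,0,0]' --offset '[[4,0,-15],[0,-0.5,-20],[0,0,-15],[0,0,-15],[0,0,0]]' --turn '[[0,0,0],[0,0,0],[0,0,0],[0,0,0],[0,0,0]]' --squeeze 25

```text
time: 14.58
tcp_pos: [0.6086, 0.083, 0.073]
ee_rot: [0.966, 0.258, -0.002, -0.001]
contact_force: [0.4, 0.5, -1.6]
width: 0.497
```

>>> drive_tool --hand '[0.3,0.5,0.6,0.7,0.8]' --offset '[[0,0,0],[0,0,0],[0,0,0],[0,0,0],[0,0,0]]' --turn '[[0,0,0],[0,0,0],[0,0,0],[0,0,0],[0,0,0]]'

```text
time: 15.0
tcp_pos: [0.6111, 0.0843, 0.078]
ee_rot: [0.966, 0.259, 0.001, -0.0]
contact_force: [-3.6, 4.2, 6.2]
width: 0.163
```

>>> drive_tool --hand '[1,1,1,1]' --offset '[[-0.5,0.9,0.5],[0,0,0],[0,0,0],[0,0,0]]' --turn '[[0,0,0],[0,0,0],[0,0,0],[0,0,0]]'

```text
time: 15.33
tcp_pos: [0.6111, 0.0844, 0.0781]
ee_rot: [0.966, 0.259, 0.001, 0.0]
contact_force: [-0.2, 0.7, 6.8]
width: 0.159
```

>>> drive_tool --hand '[1,1,1,1,1]' --offset '[[0,0,2],[0,0,0],[0,0,0],[0,0,0],[0,0,0]]' --turn '[[0,0,0],[0,0,-0.05],[0,0,-0.05],[0,0,-0.05],[0,0,-0.05]]'

```text
time: 15.75
tcp_pos: [0.611, 0.0843, 0.0782]
ee_rot: [0.987, 0.16, 0.001, 0.0]
contact_force: [7.0, 0.8, -6.4]
width: 0.158
```

Run:
```python
from h import *
s=r.sense(); print(s["contact_force"],s["moment"],s["ee_rot"],s["tcp_pos"])
```

```text
[ 7.03073131  0.8149478  -6.44719773] [ 0.1818115  -1.15270856  0.01768714] [9.87125909e-01 1.59940419e-01 1.20706571e-03 2.13345504e-04] [0.6109867  0.08429704 0.07818241]
```

>>> drive_tool --hand '[1,1,1,1,1]' --offset '[[1,0,-1],[0,0,0],[0,0,0],[0,0,0],[0,0,0]]' --turn '[[0,0,-0.05],[0,0,-0.05],[0,0,-0.05],[0,0,-0.05],[0,0,-0.05]]'

```text
time: 16.17
tcp_pos: [0.6111, 0.0842, 0.0781]
ee_rot: [0.999, 0.036, 0.0, 0.0]
contact_force: [-1.1, 0.3, 3.8]
width: 0.157
```

>>> drive_tool --hand '[1,1,1,1,1]' --offset '[[0,0,0],[0,0,0],[0,0,0],[0,0,0],[0,0,0]]' --turn '[[0,0,-0.05],[0,0,-0.05],[0,0,-0.05],[0,0,0],[0,0,0]]'

```text
time: 16.58
tcp_pos: [0.6111, 0.0841, 0.0781]
ee_rot: [0.999, -0.037, 0.0, 0.0]
contact_force: [-1.7, -0.8, 3.9]
width: 0.155
```

Run:
```python
from h import *
s=r.sense(); print(s["contact_force"],s["moment"],s["ee_rot"],s["tcp_pos"]); q=s["ee_rot"]; print("bar", 2*np.degrees(np.arctan2(q[1],q[0]))+180)
```

```text
[-1.73228532 -0.75183437  3.94288212] [-0.19594365  0.08507301 -0.05428145] [ 9.99298747e-01 -3.74425401e-02  1.56545532e-04  2.13870399e-04] [0.61110737 0.08410711 0.07808656]
bar 175.70839764077414
```

>>> drive_tool --hand '[1,1,0.4,0,0]' --offset '[[0,0,0],[0,0,0],[0,0,0],[0,0,0],[0,0,0]]' --turn '[[0,0,-0.01],[0,0,0],[0,0,0],[0,0,0],[0,0,0]]'

```text
time: 17.0
tcp_pos: [0.6104, 0.0846, 0.0771]
ee_rot: [0.999, -0.043, -0.001, -0.0]
contact_force: [-0.3, 0.3, -1.1]
width: 0.5
```

>>> drive_tool --hand '[0,0,0,0,0]' --offset '[[0,0,10],[0,0,30],[0,0,40],[0,0,40],[0,0,20]]' --turn '[[0,0,0],[0,0,0],[0,0,0],[0,0,0],[0,0,0]]'

```text
time: 17.42
tcp_pos: [0.613, 0.0846, 0.2243]
ee_rot: [0.999, -0.043, 0.004, -0.0]
contact_force: [1.9, -0.9, 0.9]
width: 0.504
```

>>> drive_tool --hand '[0,0,0,0,0]' --offset '[[-12,38,0],[-12,38,0],[-12,38,0],[-12,38,0],[-12,38,0]]' --turn '[[0,0,0],[0,0,0],[0,0,0],[0,0,0],[0,0,0]]'

```text
time: 17.83
tcp_pos: [0.5502, 0.276, 0.2187]
ee_rot: [0.999, -0.043, 0.0, -0.0]
contact_force: [-0.1, -0.1, 0.3]
width: 0.497
```

Run:
```python
from h import *
dt,ds=meas(); line(dt,"needle",*R,.065,(315,184,336,228))
a=cv2.resize(dt["pixels"][145:235,245:375,::-1],(780,540),interpolation=cv2.INTER_CUBIC); cv2.imwrite("pics/t3.png",a)
```

```text
top red 62 [ 0.5246 -0.0869] deg 176.0 [ 0.5843 -0.0911] [ 0.4606 -0.0825]
top yel 103 [0.6059 0.0847] deg 175.6 [0.634  0.0825] [0.5754 0.0871]
scene red 77 [ 0.5242 -0.0879] deg 175.4 [ 0.5867 -0.0929] [ 0.4636 -0.083 ]
scene yel 201 [0.6148 0.0902] deg 178.6 [0.6434 0.0895] [0.5847 0.091 ]
needle 62 [ 0.5246 -0.0869] deg 176.0 [ 0.5843 -0.0911] [ 0.4606 -0.0825]
```

View pics/t3.png

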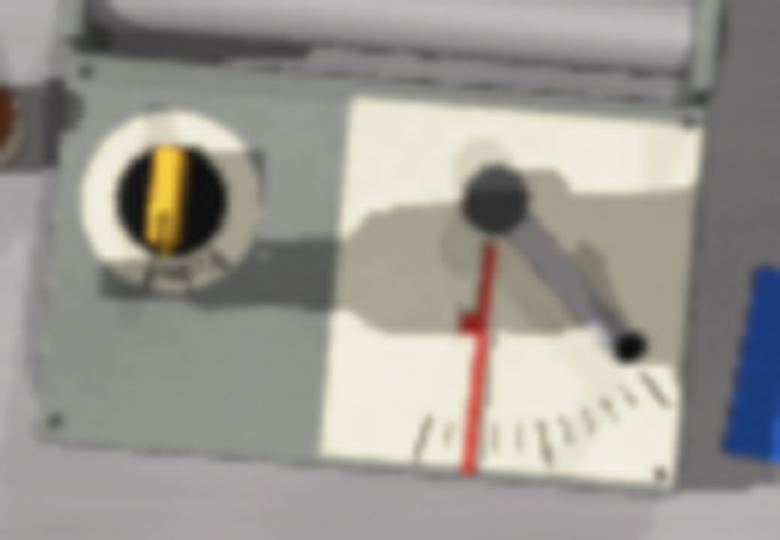

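```bash
python3 -c "
from plant import r
s=r.sense(); print(s['time'],s['contact_force']); r.job_done()"
```

```text
17.9333 [-0.08716296  0.01910903 -0.08375343]
the job is handed in; nothing more can be done
```

The tensioner check is done and handed in at 17.9 s, inside the 69 s limit.

- **Lever push:** I swung the lever clockwise with the fingers held loosely around the post. It met the buffer near 0.8 rad. The force read 15.6 N on contact, the highest of the readings taken at the end of each move. I eased off and leaned at about 12 to 13 N; the last reading was 12.9 N.
- **Lever return:** I eased it back with the finger still against the post. Contact force read near zero at the end, and the picture shows the lever at rest.
- **Needle:** It stayed at about 0.8, and I did not touch it.
- **Dial:** I turned the yellow dial from about 0.2 to 0.8 and released it.

**Last checks:** in the top camera the dial bar sits at 175.6° and the needle at 175.0 to 176.0°, so they agree within about 1° (0.02 rad). The gripper angle put the bar at about 175.1°. The scene camera disagreed, reading 178.6° for the bar. I put that down to its slanted view including the bar's side faces, so I did not correct for it.

The last picture showed the sheeter and its surroundings undisturbed. It was a close crop, so I did not recheck the bystanders outside it (tray, cutter, jug, timer, trivet). The arm was clear of everything at the end, with no contact force.

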